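# Mark the softest shock mount

## Task

Three spring-mounted rubber pads on the test fixture look alike: press each one well down with the fingertips to find out which is the softest, and only then push the orange tag of that mount fully down. Leave the other two tags up and do not lift or disturb the vial, rubber ring, blue disc or screwdriver lying about; finish with the hand clear.

Things in the scene. Friction and masses are not known exactly. Their poses are not given: they have to be found in the camera images.
- fixture: aluminium base plate 150 x 350 x 10 mm fixed to the bench, carrying three identical-looking grey blocks (112 x 74 x 34 mm) in a row along its y axis. Origin: centre of its underside. x: from the tags towards the pads; y: towards the left mount; z up. It moves and turns between starts, up to 0.3 rad from the bench's axes
- pad_left (a point): the left pad's top centre while unpressed, 62 mm above the bench: a round black rubber disc 40 mm across and 6 mm thick on a coil spring, on a grey painted block. It goes straight down, at most 12 mm (the disc then still stands 6 mm proud of its block). The other pads are 105 mm away
- tag_left (a point): top centre of the left mount's orange tag when fully up, 60 mm above the bench (it may start up to 3 mm lower): an upright plastic tab 28 mm wide along the fixture's y, 12 mm thick along its x, 60 mm from its pad in the fixture's -x direction. It slides straight down 12 mm against about 3 N of friction to a firm stop, where it still stands 4 mm proud of the block, and stays where it is left
- pad_middle (a point): the middle pad's top centre while unpressed, 62 mm above the bench: a round black rubber disc 40 mm across and 6 mm thick on a coil spring, on a grey painted block. It goes straight down, at most 12 mm (the disc then still stands 6 mm proud of its block). The other pads are 105 mm away
- tag_middle (a point): top centre of the middle mount's orange tag when fully up, 60 mm above the bench (it may start up to 3 mm lower): an upright plastic tab 28 mm wide along the fixture's y, 12 mm thick along its x, 60 mm from its pad in the fixture's -x direction. It slides straight down 12 mm against about 3 N of friction to a firm stop, where it still stands 4 mm proud of the block, and stays where it is left
- pad_right (a point): the right pad's top centre while unpressed, 62 mm above the bench: a round black rubber disc 40 mm across and 6 mm thick on a coil spring, on a grey painted block. It goes straight down, at most 12 mm (the disc then still stands 6 mm proud of its block). The other pads are 105 mm away
- tag_right (a point): top centre of the right mount's orange tag when fully up, 60 mm above the bench (it may start up to 3 mm lower): an upright plastic tab 28 mm wide along the fixture's y, 12 mm thick along its x, 60 mm from its pad in the fixture's -x direction. It slides straight down 12 mm against about 3 N of friction to a firm stop, where it still stands 4 mm proud of the block, and stays where it is left
- give_p (a joint): how far one of the three pads is pressed (0 up, 0.012 m fully down). The mounts change places between starts, so this name does not say whether it is the left, middle or right pad. The three pads need about 3 N, 5.5 N and 10 N to go 8 mm down, in unknown order. A pad that has been pressed does not come all the way back: it stays about 3 to 4 mm sunk, which shows it has been tried
- give_q (a joint): how far one of the three pads is pressed (0 up, 0.012 m fully down). The mounts change places between starts, so this name does not say whether it is the left, middle or right pad. The three pads need about 3 N, 5.5 N and 10 N to go 8 mm down, in unknown order. A pad that has been pressed does not come all the way back: it stays about 3 to 4 mm sunk, which shows it has been tried
- give_r (a joint): how far one of the three pads is pressed (0 up, 0.012 m fully down). The mounts change places between starts, so this name does not say whether it is the left, middle or right pad. The three pads need about 3 N, 5.5 N and 10 N to go 8 mm down, in unknown order. A pad that has been pressed does not come all the way back: it stays about 3 to 4 mm sunk, which shows it has been tried
- tag_u (a joint): how far one of the three tags is down (0 up, 0.012 m fully down; starts at 0 to 0.003 m). The mounts change places between starts, so this name does not say whether it is the left, middle or right tag
- tag_v (a joint): how far one of the three tags is down (0 up, 0.012 m fully down; starts at 0 to 0.003 m). The mounts change places between starts, so this name does not say whether it is the left, middle or right tag
- tag_w (a joint): how far one of the three tags is down (0 up, 0.012 m fully down; starts at 0 to 0.003 m). The mounts change places between starts, so this name does not say whether it is the left, middle or right tag
- vial: small glass vial with a white cap standing upright, 28 mm across, 55 mm tall; origin at the centre of its base. Leave alone
- grommet: black rubber ring lying flat, 36 mm across, 10 mm tall; origin at the centre of its underside. Leave alone
- lens: blue plastic disc lying flat, 32 mm across, 12 mm tall; origin at the centre of its underside. Leave alone
- driver: screwdriver with orange handle lying on the bench to the robot's right, 170 mm long along its x; origin under it. Leave alone

How it is judged:
By the outcome, as a careful person would: the job done as asked, in the order asked, and still so for the second after the job is handed in, with the robot touching nothing.
It also fails if it takes over 45 s, if anything falls off the work surface, if the arm or the gripper's body presses on something with over 40 N, if the wrist force passes 120 N, or if a joint passes its speed limit or range.

## Robot

A 6-joint arm with a two-finger parallel gripper is mounted at the origin on the work surface. World frame = base frame: x ahead of the robot, y to its left, z up, the work surface at z = 0. Lengths are in m, angles in rad, forces in N, time in s.
With the tool pointing down it reaches from about 0.3 to 0.75 m from the base axis. Payload 8.5 kg.
Tool frame: the origin (TCP) lies between the finger pads; the fingertips stand 25 mm ahead of it and the grasp point (between the pads) lies 6 mm ahead of it; z points along the fingers, y is the line along which they close (so a half turn about z gives the same grasp; the last joint's range is limited). The gripper opens to 88 mm and grips with 3 to 60 N. Pads are 18 mm wide; open, the fingers measure 123 mm over their backs; the gripper's body (75 mm by 187 mm) begins 45 mm behind the grasp point.
Start: joints at [-1.441, 0.381, 1.297, -0, 1.464, -0.215], TCP at [0.186, -0.518, 0.264] pointing down, gripper open.
Joint ranges: [-3.11, 3.11], [-0.89, 2.33], [0.22, 2.48], [-1.42, 4.56], [0.17, 2.85], [-2.88, 2.88]. Speed limits (rad/s): [2.39, 2.39, 3.14, 3.14, 3.14, 3.14].

## Interface

Orientations are given as a rotation vector (axis times angle).
In Python, from workcell import readout, get_image, order, spot_in gives the robot as it stands. The module is installed in compiled form; this text tells all that it offers.
- The arm moves only by the tool servo_tool, never from a script. Its argument "steps" is a list of rows, each a list of 3 entries, a list of its own where there are three numbers: the opening in per cent of the stroke, from 0 (shut) to 100 (fully open), then the shift along the world's x, y, z in units of 50 mm (1.0 is 50 mm), then the turn about the world's z in units of 6 degrees (1.0 is 6 degrees). In form: [[jaw, [tx, ty, tz], roll], ...]. A call has 1 to 10 rows; each row shifts and turns the commanded pose from where the row before left it; what a row does not reach is not made up. A row lasts 1/10 s, in which the tool goes at most 50 mm and 8.59 degrees, less where a joint would pass 70% of its speed; a pose out of reach is approached as far as the arm can. A call is refused whole if a number of a shift passes 1 or a number of a turn 1, either way. A call with a gripper value outside its range is refused whole. The fingers move at their own pace and stop on an object; "force" is the grip in N (left out, the last holds). Time passes only in rows, so rows that do not move let the fingers close. It gives the time, the measured TCP pose, the force, the opening and the grip force at its end, in the units of the state.
- readout.get_state(): the state, without advancing time (a new reading comes with each control period).
- get_image(name): name is "side" or "top"; returns a dict with "frame" (480x640x3 uint8, red, green, blue), "mtx" (3x3 intrinsics, pixels), "D" ([k1, k2, p1, p2, k3] as OpenCV has them; the pictures are not rectified), "rvec" (rotation vector, rad) and "tvec" (3), from world to camera coordinates, as OpenCV has them. Camera axes: x right, y down, z forward; pixel columns grow to the right and rows downward; lengths in m; the calibration is good to about 2 mm. A picture is of the moment at which its call begins. There is no depth.
- order.hand_in(): hands the job in; it is judged then, once.
Trained networks look in the newest picture that a camera, given by its name, has taken for a name from the list of things; names that differ only in an ending like _2 or _b are one class to them, and where a whole thing is asked for, a point or a joint stands for the part that bears it (a point fixed in the world has none). Each returns a list of dicts, best first, with "conf" (0 to 1); they miss things now and then, are a little off and sometimes report something else, mostly with a low value. They report only what shows in the picture. A call takes as long as a camera call.
- spot_in(camera, label): "point" ([column, row] in pixels, amid what is visible of it).
The state is a dict: "time_s": time; "q": joint angles; "dq": joint speeds; "joint_torque": joint torques, N m; "ee_pos": TCP position; "tcp_rot": TCP orientation; "contact_force": force on the tool from outside, world axes, zero at the start; "ft_torque": the same for the moment, N m; "gripper_width": opening from 0.0 (shut) to 1.0 (fully open); "gripper_force": force on a finger pad.
Only numpy, scipy, OpenCV 4.12 (cv2) and the standard library are available. Lean on these libraries where they do the work, as an engineer would, in place of code of your own. Each camera call takes 0.05 s, during which the arm holds its last target. There are 200 camera calls.

## Working session

There is one attempt and no reset: what is moved stays moved. The work goes in short steps, Python scripts to look and compute and a tool call to move; the robot and the scene stay as the last step left them, time stands still between calls to the robot, and variables do not carry over. Pictures are saved under pics/ and viewed, at most 10 in all, crops included, and the job is handed in when it is done.

Besides the shell and the picture viewer there is one more tool, called after ">>>" as name(argument=value, ...), one argument or row to a line, values as JSON. servo_tool: Moves the arm, as the interface text tells. Its arguments: {"type":"object","properties":{"steps":{"type":"array","items":{"type":"array"}},"force":{"type":"number"}},"required":["steps"]}

```bash
mkdir -p pics
cat > h.py <<'E'
import numpy as np, cv2
from workcell import readout, get_image, order, spot_in
def ray(im,p,z):
    u=cv2.undistortPoints(np.array([[p]],float),im["mtx"],np.array(im["D"],float))[0,0]
    R,_=cv2.Rodrigues(np.array(im["rvec"],float)); t=np.array(im["tvec"],float).ravel()
    c=-R.T@t; d=R.T@np.array([u[0],u[1],1]); return c+d*(z-c[2])/d[2]
E
python3 - <<'E'
from h import *
ims={}
for n in("top","side"):
    im=get_image(n); im={k:np.array(v) for k,v in im.items()}; ims[n]=im
    cv2.imwrite(f"pics/{n}0.png",im["frame"][:,:,::-1])
    for l,z in [("pad_left",.062),("tag_left",.06),("pad_middle",.062),("tag_middle",.06),("pad_right",.062),("tag_right",.06),("vial",.05),("grommet",.01),("lens",.012),("driver",.02)]:
        for s in spot_in(n,l)[:3]: print(n,l,round(s["conf"],2),np.round(s["point"]),ray(im,s["point"],z).round(3))
print(readout.get_state())
E
```

```text
top pad_left 0.67 [320. 246.] [ 0.57  -0.126  0.062]
top pad_left 0.62 [304. 229.] [ 0.606 -0.093  0.062]
top tag_left 0.73 [322. 242.] [ 0.58  -0.129  0.06 ]
top pad_middle 0.9 [322. 245.] [ 0.574 -0.129  0.062]
top tag_middle 0.6 [320. 242.] [ 0.579 -0.124  0.06 ]
top pad_right 0.95 [323. 244.] [ 0.575 -0.131  0.062]
top tag_right 0.94 [320. 243.] [ 0.577 -0.125  0.06 ]
top vial 0.66 [328. 304.] [ 0.453 -0.141  0.05 ]
top vial 0.43 [324. 243.] [ 0.577 -0.134  0.05 ]
top grommet 0.51 [344. 188.] [ 0.698 -0.178  0.01 ]
top lens 0.56 [262. 166.] [0.746 0.001 0.012]
top driver 0.92 [451. 322.] [ 0.412 -0.4    0.02 ]
top driver 0.47 [320. 245.] [ 0.575 -0.126  0.02 ]
side pad_left 0.81 [320. 299.] [ 0.523 -0.284  0.062]
side tag_left 0.65 [307. 236.] [ 0.554 -0.095  0.06 ]
side tag_left 0.64 [325. 299.] [ 0.531 -0.283  0.06 ]
side pad_middle 0.67 [320. 302.] [ 0.522 -0.291  0.062]
side tag_middle 0.66 [323. 300.] [ 0.527 -0.286  0.06 ]
side tag_middle 0.56 [340. 260.] [ 0.586 -0.189  0.06 ]
side pad_right 0.16 [342. 261.] [ 0.588 -0.195  0.062]
side tag_right 0.83 [321. 297.] [ 0.527 -0
[... 305 characters left out ...]
-0.398  0.02 ]
{'time_s': 1.1, 'q': array([-1.44133283e+00,  3.80572637e-01,  1.29741494e+00, -2.39424822e-05,
        1.46362270e+00, -2.15285514e-01]), 'dq': array([-0.0001594 , -0.00014964, -0.00091389, -0.00172231, -0.00176447,
        0.00022515]), 'joint_torque': array([-8.37937605e-04, -4.37811863e+01, -2.24728775e+01,  7.13415700e-02,
        3.14776925e-02, -3.18543570e-06]), 'ee_pos': array([ 0.18587408, -0.51760497,  0.26375806]), 'tcp_rot': array([-3.09501604e+00, -5.38853477e-01,  3.61708340e-05]), 'contact_force': array([-0.9515568 ,  0.01016363, -0.2428779 ]), 'ft_torque': array([-0.01365572, -0.01184386, -0.00532091]), 'gripper_force': 0.0, 'gripper_width': 1.001509737352032}
```

View image.

```bash
python3 -c "
import cv2
a=cv2.imread('pics/top0.png')[150:350,200:500];cv2.imwrite('pics/a.png',cv2.resize(a,(800,533),interpolation=cv2.INTER_CUBIC))
a=cv2.imread('pics/side0.png')[180:360,200:440];cv2.imwrite('pics/b.png',cv2.resize(a,(800,600),interpolation=cv2.INTER_CUBIC))"
```

```text
(no output)
```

View pics/a.png

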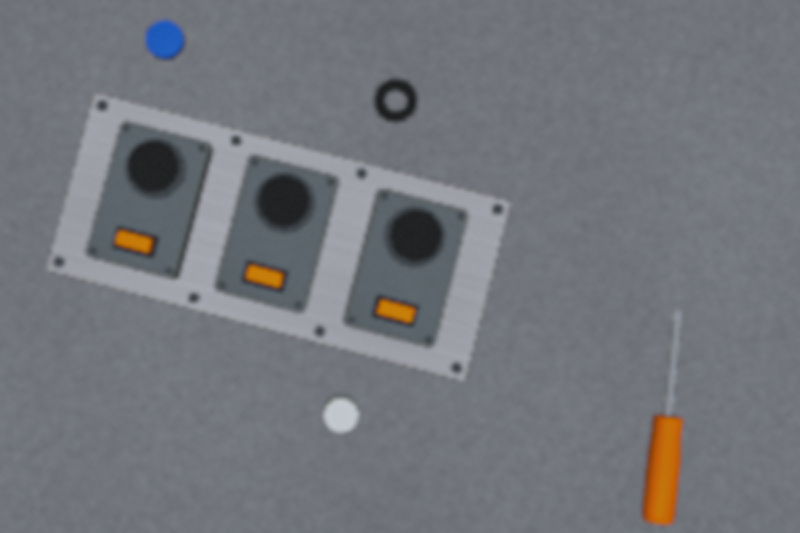

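View pics/b.png

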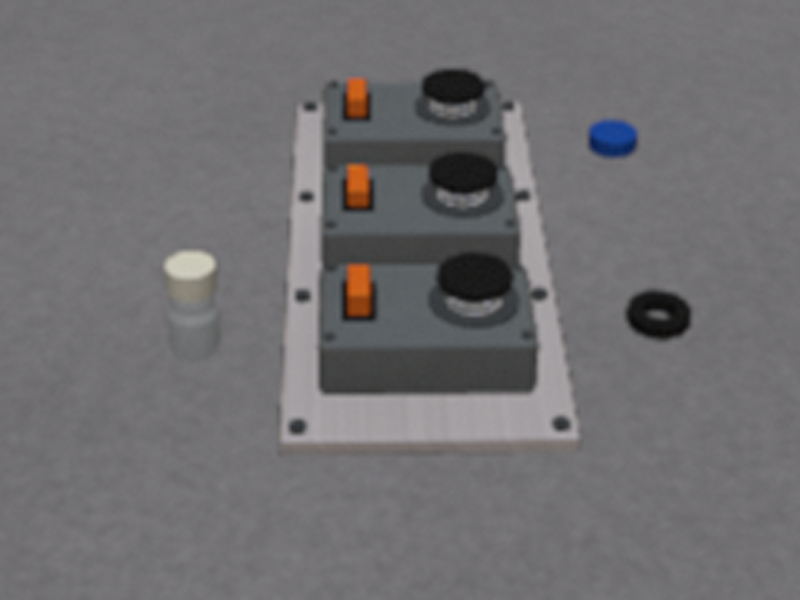

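Run:
```python
from h import *
for n,o,s,P,T in [("top",(200,150),8/3,[(155,167),(284,201),(415,236)],[(134,242),(265,276),(396,311)]),("side",(200,180),10/3,[(453,86),(463,173),(475,274)],[(357,82),(358,170),(358,269)])]:
    im={k:np.array(v) for k,v in get_image(n).items()}
    p=np.array([ray(im,np.array(q)/s+o,.062)[:2] for q in P]); t=np.array([ray(im,np.array(q)/s+o,.059)[:2] for q in T])
    print(n,p.round(4).tolist(),t.round(4).tolist(),np.linalg.norm(np.diff(p,axis=0),axis=1).round(4),np.linalg.norm(p-t,axis=1).round(4))
    d=p[0]-p[2]; print(np.degrees(np.arctan2(-d[0],d[1])))
    # rigid fit
    M=np.array([[60,105],[60,0],[60,-105],[0,105],[0,0],[0,-105]])/1e3; W=np.vstack([p,t])
    A=M-M.mean(0);B=W-W.mean(0);th=np.arctan2((A[:,0]*B[:,1]-A[:,1]*B[:,0]).sum(),(A*B).sum());R=np.array([[np.cos(th),-np.sin(th)],[np.sin(th),np.cos(th)]])
    F=A@R.T+W.mean(0); print(np.degrees(th),F.round(4).tolist(),abs(F-W).max())
```

```text
top [[0.64, 0.0023], [0.6136, -0.0974], [0.5866, -0.198]] [[0.5821, 0.0185], [0.5559, -0.0828], [0.5291, -0.1834]] [0.1031 0.1041] [0.0601 0.0595 0.0593]
-14.930230771269807
-14.810302809131212 [[0.6404, 0.0037], [0.6135, -0.0978], [0.5867, -0.1993], [0.5824, 0.019], [0.5555, -0.0825], [0.5287, -0.184]] 0.0014335807353564878
side [[0.6408, 0.001], [0.6141, -0.1004], [0.5884, -0.1984]] [[0.5864, 0.0272], [0.559, -0.0765], [0.5327, -0.1735]] [0.1048 0.1014] [0.0604 0.0601 0.061 ]
-14.71661003449063
-15.899729996325965 [[0.6445, 0.006], [0.6158, -0.095], [0.587, -0.196], [0.5868, 0.0224], [0.5581, -0.0785], [0.5293, -0.1795]] 0.006002112694349471
```

>>> servo_tool(
  steps=[
    [0, [0.7, 0.55, -0.2], -0.57],
    [0, [0.7, 0.55, -0.2], -0.57],
    [0, [0.7, 0.55, -0.2], -0.57],
    [0, [0.7, 0.55, -0.2], -0.57],
    [0, [0.7, 0.55, -0.2], -0.57],
    [0, [0.7, 0.55, -0.2], -0.57],
    [0, [0.7, 0.55, -0.2], -0.57],
    [0, [0.7, 0.55, -0.2], -0.57],
    [0, [0.7, 0.55, -0.2], -0.57],
    [0, [0.7, 0.55, -0.2], -0.57],
  ],
)

```text
time_s: 2.2
ee_pos: [0.5373, -0.2413, 0.1634]
tcp_rot: [3.116, -0.399, 0.0]
contact_force: [-0.4, -0.3, 0.1]
gripper_width: 0.116
gripper_force: 0.0
```

>>> servo_tool(
  steps=[
    [0, [0.5, 0.42, -0.4], 0],
    [0, [0.5, 0.42, -0.4], 0],
    [0, [0, 0, -0.26], 0],
    [0, [0, 0, 0], 0],
    [0, [0, 0, 0], 0],
    [0, [0, 0, 0], 0],
  ],
)

```text
time_s: 2.8
ee_pos: [0.5856, -0.2017, 0.1119]
tcp_rot: [3.116, -0.397, 0.002]
contact_force: [1.2, 0.1, -0.6]
gripper_width: 0.004
gripper_force: 0.0
```

Run:
```python
from h import *
im=get_image("side"); s=readout.get_state(); print(s["contact_force"],s["ee_pos"])
cv2.imwrite("pics/c.png",cv2.resize(im["frame"][180:360,200:440,::-1],(800,600),interpolation=cv2.INTER_CUBIC))
```

```text
[ 0.25836461 -0.29624406 -0.26388522] [ 0.58568395 -0.20164444  0.11192586]
```

View pics/c.png

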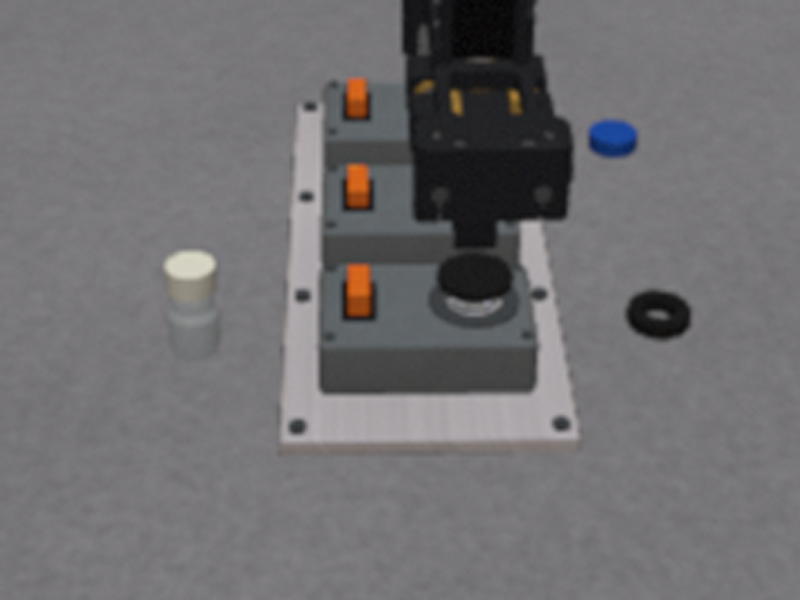

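>>> servo_tool(
  steps=[
    [0, [0.02, 0.04, -0.3], 0],
    [0, [0, 0, -0.2], 0],
    [0, [0, 0, -0.08], 0],
    [0, [0, 0, -0.08], 0],
    [0, [0, 0, 0], 0],
    [0, [0, 0, 0], 0],
    [0, [0, 0, 0], 0],
  ],
)

```text
time_s: 3.55
ee_pos: [0.5869, -0.1989, 0.0782]
tcp_rot: [3.116, -0.395, 0.001]
contact_force: [-1.9, -1.2, 3.6]
gripper_width: 0.003
gripper_force: 2.0
```

```bash
cat > f.py <<'E'
from h import *
F=[]
for i in range(6):
    get_image("top"); s=readout.get_state(); F.append([*s["contact_force"],s["ee_pos"][2]])
print(np.mean(F,0).round(4),np.std(F,0).round(3),s["time_s"],s["ee_pos"])
E
python3 f.py
```

```text
[-2.9827 -2.2457  5.3153  0.0782] [0.82  0.665 0.571 0.   ] 3.85 [ 0.58692985 -0.19885493  0.07816831]
```

>>> servo_tool(
  steps=[
    [0, [0, 0, -0.04], 0],
    [0, [0, 0, 0], 0],
    [0, [0, 0, 0], 0],
  ],
)

```text
time_s: 4.15
ee_pos: [0.587, -0.1988, 0.076]
tcp_rot: [3.116, -0.395, 0.001]
contact_force: [-2.5, -2.6, 4.4]
gripper_width: 0.008
gripper_force: 2.6
```

```bash
python3 f.py
```

```text
[-2.4289 -2.411   5.3283  0.0761] [0.606 0.327 0.277 0.   ] 4.45 [ 0.58695949 -0.19884073  0.0760477 ]
```

>>> servo_tool(
  steps=[
    [0, [0, 0, 0.35], 0],
    [0, [0, 0, 0.35], 0],
    [0, [0.18, 0.68, 0], 0],
    [0, [0.18, 0.68, 0], 0],
    [0, [0.18, 0.67, 0], 0],
    [0, [0, 0, 0], 0],
    [0, [0, 0, 0], 0],
    [0, [0, 0, 0], 0],
    [0, [0, 0, 0], 0],
  ],
)

```text
time_s: 5.35
ee_pos: [0.6137, -0.0981, 0.1106]
tcp_rot: [-3.116, 0.397, 0.0]
contact_force: [-0.0, -0.5, 0.1]
gripper_width: 0.006
gripper_force: 0.0
```

```bash
python3 f.py
```

```text
[ 0.1154 -0.039   0.0797  0.1107] [0.585 0.555 0.492 0.   ] 5.65 [ 0.61383611 -0.09741432  0.11074116]
```

>>> servo_tool(
  steps=[
    [0, [0, 0, -0.3], 0],
    [0, [0, 0, -0.2], 0],
    [0, [0, 0, -0.08], 0],
    [0, [0, 0, -0.08], 0],
    [0, [0, 0, 0], 0],
    [0, [0, 0, 0], 0],
    [0, [0, 0, 0], 0],
  ],
)

```text
time_s: 6.35
ee_pos: [0.614, -0.0971, 0.0781]
tcp_rot: [3.117, -0.395, 0.001]
contact_force: [-1.5, -0.8, 2.3]
gripper_width: 0.006
gripper_force: 0.9
```

```bash
python3 f.py
```

```text
[-1.0414  0.1628  2.8139  0.0781] [0.422 0.467 0.767 0.   ] 6.65 [ 0.61397115 -0.09712963  0.07799486]
```

>>> servo_tool(
  steps=[
    [0, [0, 0, -0.04], 0],
    [0, [0, 0, 0], 0],
    [0, [0, 0, 0], 0],
  ],
)

```text
time_s: 6.95
ee_pos: [0.614, -0.0971, 0.0756]
tcp_rot: [-3.117, 0.395, -0.0]
contact_force: [-0.4, -0.3, 1.7]
gripper_width: 0.006
gripper_force: 1.0
```

```bash
python3 f.py
```

```text
[ 0.0173 -0.1464  2.0402  0.0757] [0.433 0.457 0.564 0.   ] 7.25 [ 0.61397599 -0.09713646  0.07576078]
```

>>> servo_tool(
  steps=[
    [0, [0, 0, 0.35], 0],
    [0, [0, 0, 0.35], 0],
    [0, [0.18, 0.68, 0], 0],
    [0, [0.18, 0.68, 0], 0],
    [0, [0.18, 0.67, 0], 0],
    [0, [0, 0, 0], 0],
    [0, [0, 0, 0], 0],
    [0, [0, 0, 0], 0],
    [0, [0, 0, 0], 0],
  ],
)

```text
time_s: 8.15
ee_pos: [0.6408, 0.0032, 0.1107]
tcp_rot: [3.116, -0.397, -0.0]
contact_force: [0.1, -0.7, -0.1]
gripper_width: 0.004
gripper_force: 0.0
```

```bash
python3 f.py
```

```text
[-0.11   -0.2548  0.0495  0.1108] [0.545 0.45  0.495 0.   ] 8.45 [0.64087263 0.00405841 0.1107611 ]
```

>>> servo_tool(
  steps=[
    [0, [0, 0, -0.3], 0],
    [0, [0, 0, -0.2], 0],
    [0, [0, 0, -0.08], 0],
    [0, [0, 0, -0.08], 0],
    [0, [0, 0, 0], 0],
    [0, [0, 0, 0], 0],
    [0, [0, 0, 0], 0],
  ],
)

```text
time_s: 9.15
ee_pos: [0.6408, 0.0043, 0.0783]
tcp_rot: [3.116, -0.395, -0.0]
contact_force: [-3.2, 0.4, 5.1]
gripper_width: 0.007
gripper_force: 2.7
```

```bash
python3 f.py
```

```text
[-2.2123 -0.42    5.0752  0.0784] [0.279 0.749 0.553 0.   ] 9.45 [0.6408058  0.00431    0.07836592]
```

>>> servo_tool(
  steps=[
    [0, [0, 0, -0.04], 0],
    [0, [0, 0, 0], 0],
    [0, [0, 0, 0], 0],
  ],
)

```text
time_s: 9.75
ee_pos: [0.6409, 0.0043, 0.0768]
tcp_rot: [3.116, -0.395, 0.001]
contact_force: [-2.9, -0.6, 7.9]
gripper_width: 0.008
gripper_force: 4.1
```

```bash
python3 f.py
```

```text
[-4.0951  0.0491  8.1763  0.0768] [0.397 0.328 0.437 0.   ] 10.05 [0.64083229 0.00431316 0.0768    ]
```

>>> servo_tool(
  steps=[
    [0, [0, 0, 0.35], 0],
    [0, [0, 0, 0.35], 0],
    [0, [0, 0, 0], 0],
    [0, [0, 0, 0], 0],
  ],
)

```text
time_s: 10.45
ee_pos: [0.6407, 0.0044, 0.1103]
tcp_rot: [3.117, -0.395, -0.0]
contact_force: [-1.3, -0.1, -0.6]
gripper_width: 0.005
gripper_force: 0.0
```

```bash
python3 f.py
```

```text
[ 0.0275 -0.1039 -0.2041  0.1098] [0.559 0.404 0.843 0.   ] 10.75 [0.64070937 0.0044178  0.11008954]
```

>>> servo_tool(
  steps=[
    [0, [0, 0, -0.35], 0],
    [0, [0, 0, -0.3], 0],
    [0, [0, 0, -0.06], 0],
    [0, [0, 0, -0.04], 0],
    [0, [0, 0, 0], 0],
    [0, [0, 0, 0], 0],
  ],
)

```text
time_s: 11.35
ee_pos: [0.6412, 0.0043, 0.0753]
tcp_rot: [3.116, -0.395, 0.003]
contact_force: [-6.0, 0.7, 16.6]
gripper_width: 0.006
gripper_force: 8.1
```

```bash
python3 f.py
python3 - <<'E'
from h import *
im=get_image("side")
cv2.imwrite("pics/d.png",cv2.resize(im["frame"][180:300,260:420,::-1],(800,600),interpolation=cv2.INTER_CUBIC))
E
```

```text
[-5.2373  0.2634 15.6701  0.0753] [0.15  0.514 0.436 0.   ] 11.65 [0.64122036 0.00432701 0.07533624]
```

View pics/d.png

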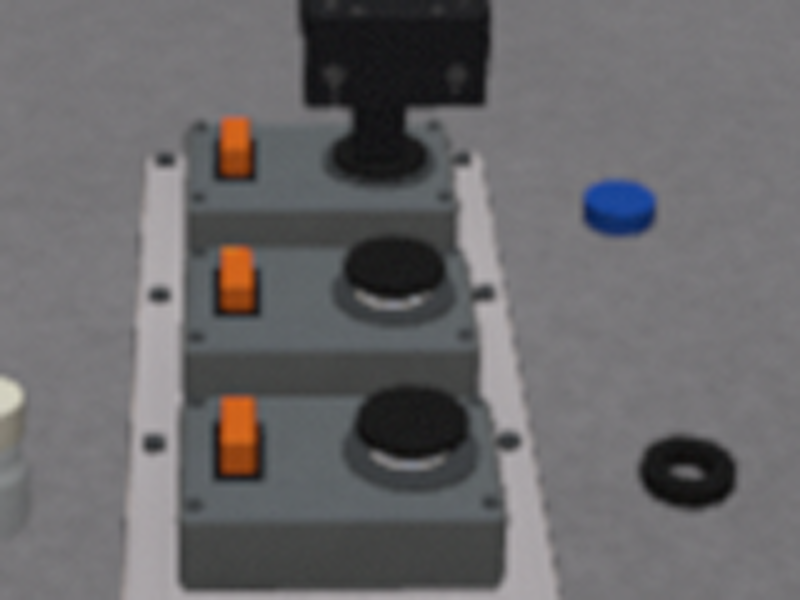

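>>> servo_tool(
  steps=[
    [0, [0, 0, 0.35], 0],
    [0, [0, 0, 0.35], 0],
    [0, [-0.18, -0.68, 0], 0],
    [0, [-0.18, -0.68, 0], 0],
    [0, [-0.18, -0.67, 0], 0],
    [0, [0, 0, -0.35], 0],
    [0, [0, 0, -0.3], 0],
    [0, [0, 0, 0], 0],
    [0, [0, 0, 0], 0],
    [0, [0, 0, 0], 0],
  ],
)

```text
time_s: 12.7
ee_pos: [0.6141, -0.0975, 0.076]
tcp_rot: [3.116, -0.395, 0.001]
contact_force: [-0.3, -2.7, 3.8]
gripper_width: 0.003
gripper_force: 1.7
```

```bash
python3 f.py
```

```text
[ 0.0586 -2.2191  3.6986  0.0759] [0.625 0.475 0.47  0.   ] 13.0 [ 0.61409584 -0.0971821   0.07584518]
```

>>> servo_tool(
  steps=[
    [0, [0, 0, 0.35], 0],
    [0, [0, 0, 0.35], 0],
    [0, [-0.18, -0.68, 0], 0],
    [0, [-0.18, -0.68, 0], 0],
    [0, [-0.18, -0.67, 0], 0],
    [0, [0, 0, -0.35], 0],
    [0, [0, 0, -0.35], 0],
    [0, [0, 0, 0], 0],
    [0, [0, 0, 0], 0],
    [0, [0, 0, 0], 0],
  ],
)

```text
time_s: 14.0
ee_pos: [0.5869, -0.199, 0.0761]
tcp_rot: [3.116, -0.395, 0.001]
contact_force: [-0.6, -3.7, 5.6]
gripper_width: 0.005
gripper_force: 2.7
```

```bash
python3 f.py
```

```text
[-1.2841 -4.0404  5.4429  0.0761] [0.302 0.309 0.248 0.   ] 14.3 [ 0.58694071 -0.19899665  0.07608906]
```

>>> servo_tool(
  steps=[
    [0, [0, 0, 0.35], 0],
    [0, [0, 0, 0.35], 0],
    [0, [-0.2, 0.8, 0], 0],
    [0, [-0.2, 0.8, 0], 0],
    [0, [-0.22, 0.74, 0], 0],
    [0, [0, 0, 0], 0],
    [0, [0, 0, 0], 0],
    [0, [0, 0, 0], 0],
  ],
)

```text
time_s: 15.1
ee_pos: [0.5562, -0.0823, 0.1105]
tcp_rot: [-3.116, 0.396, -0.0]
contact_force: [-0.1, -0.4, 0.0]
gripper_width: 0.007
gripper_force: 0.0
```

>>> servo_tool(
  steps=[
    [0, [0, 0, -0.3], 0],
    [0, [0, 0, -0.25], 0],
    [0, [0, 0, -0.1], 0],
    [0, [0, 0, -0.08], 0],
    [0, [0, 0, -0.03], 0],
    [0, [0, 0, 0], 0],
    [0, [0, 0, 0], 0],
  ],
)

```text
time_s: 15.8
ee_pos: [0.556, -0.0822, 0.0734]
tcp_rot: [3.116, -0.395, 0.001]
contact_force: [-1.7, -2.5, 5.5]
gripper_width: 0.004
gripper_force: 2.6
```

```bash
python3 f.py
```

```text
[-2.571  -3.5444  5.5881  0.0734] [0.399 0.537 0.512 0.   ] 16.1 [ 0.55602103 -0.08220454  0.07336605]
```

Press a bit more to be certain of the stop, then rise and retreat.

>>> servo_tool(
  steps=[
    [0, [0, 0, -0.03], 0],
    [0, [0, 0, -0.03], 0],
    [0, [0, 0, 0], 0],
    [0, [0, 0, 0], 0],
  ],
)

```text
time_s: 16.5
ee_pos: [0.5561, -0.0823, 0.073]
tcp_rot: [3.115, -0.394, 0.004]
contact_force: [-10.9, -1.6, 29.9]
gripper_width: 0.002
gripper_force: 15.0
```

```bash
python3 f.py
```

```text
[-10.7684  -1.8416  29.7286   0.073 ] [0.247 0.549 0.626 0.   ] 16.8 [ 0.55612512 -0.08223781  0.0729654 ]
```

>>> servo_tool(
  steps=[
    [0, [0, 0, 0.5], 0],
    [0, [0, 0, 0.8], 0],
    [0, [0, 0, 0.9], 0],
    [0, [-0.2, -0.8, 0.4], 0],
    [0, [-0.2, -0.8, 0.2], 0],
    [0, [-0.2, -0.8, 0], 0],
    [0, [-0.2, -0.8, 0], 0],
    [0, [-0.2, -0.8, 0], 0],
    [0, [0, 0, 0], 0],
    [0, [0, 0, 0], 0],
  ],
)

```text
time_s: 17.8
ee_pos: [0.5057, -0.2818, 0.2094]
tcp_rot: [-3.115, 0.397, 0.001]
contact_force: [0.4, -0.2, -0.7]
gripper_width: 0.006
gripper_force: 0.0
```

Run:
```python
from h import *
im=get_image("side")
cv2.imwrite("pics/e.png",cv2.resize(im["frame"][180:300,260:420,::-1],(800,600),interpolation=cv2.INTER_CUBIC))
```

```text
(no output)
```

View pics/e.png

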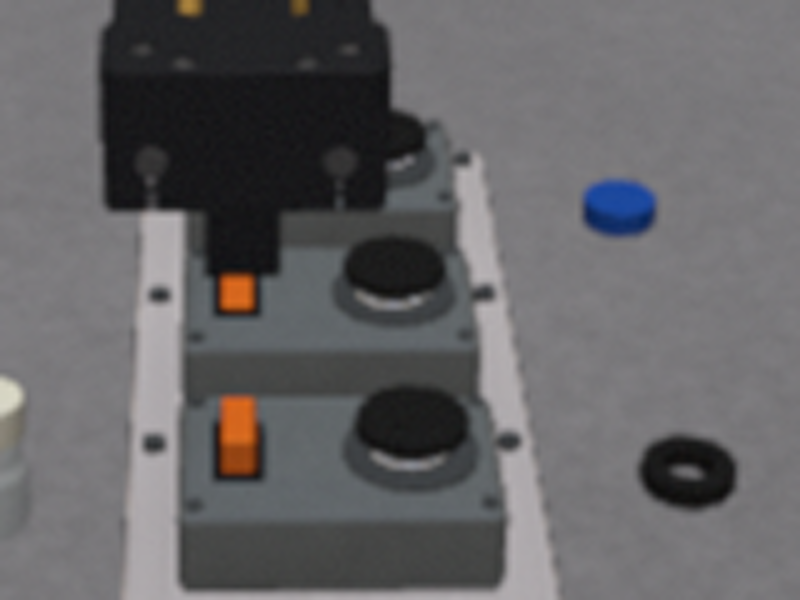

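The middle tag, at (238,290), is down to its stop. The right tag is still up, all the pads sit slightly sunk, and the hand is clear.

```bash
python3 -c "
from workcell import order; print(order.hand_in())"
```

```text
the job is handed in; nothing more can be done
None
```

The middle pad is the softest: about 3.7 N at full press, against 5.4 N for the right and 8.2 N for the left. I pushed the middle tag down to its stop, left the other two tags untouched, moved the hand clear and handed the job in.

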